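Lock the stop post into the gluing jig

TASK

Fit the stop post with the oblong T-foot into the gluing jig: drop its foot into the wide opening of the slot, slide the post along to the closed end of the slot, then give it a quarter turn either way so that its foot locks crosswise under the metal, and let go of it standing upright. Leave the look-alike post with the round foot where it stands.

Things in the scene. Friction and masses are not known exactly. Their poses are not given: they have to be found in the camera images.
- tpost_grip (a point): Post with OBLONG foot, loose, 84 mm tall, 0.1 kg, upright on the table. Wooden T-foot 60 x 30 x 12 mm thick; round steel shank 12 mm thick; wooden handle on top, 44 long x 20 wide x 34 mm high, parallel to the foot. Point: handle centre, on the shank axis, 67 mm above the foot's underside. x along handle and foot, y across (the 20 mm to grip), z up; same after a half turn.
- jig_entry (a point): Centre of the 90 x 50 mm opening in the top face of the jig (fixed plywood block, aluminium top, 260 x 130 x 32 mm high); 32 mm above the table. x along the slot to its closed end, y across, z up. Slot floor 26 mm below the top. T-foot enters lengthwise (along x). From 45 mm on, a 25 mm lead-in narrows to a 24 mm gap for the shank; lips 6 mm thick, channel below 20 mm high, 50 wide.
- jig_end (a point): Shank axis when the shank is against the gap's closed end: 144 mm along x from the entry point, level with the jig's top; axes as the entry's. Here the channel under the lips has side pockets (84 mm wide), so the foot can be turned crosswise, either way, when the shank is within 25 mm of this point, and then cannot slide back. Before that it fits only lengthwise.
- rpost_grip (a point): Look-alike post, loose, to be left alone: same height, shank and handle, but a ROUND foot, a disc 60 mm in diameter, too wide for the opening. Point and axes as for the other post. The two may stand in either place.
There are look-alikes about, which are no part of the job. Leave any purple look-alike of the part that bears tpost_grip alone.

How it is judged:
On the way, in this order (a step that is already met when the one before it is completed fails the run):
1. the T-foot is down in the entry opening, below the level of the metal lips (z of tpost_grip in the frame of jig_entry below 0.051 m and angle between tpost_grip's own z axis and vertical below 0.2 rad and x of tpost_grip in the frame of jig_entry between -0.035 and 0.05 m and y of tpost_grip in the frame of jig_entry between -0.02 and 0.02 m), for 0.1 s.
2. the post has been slid along to within 25 mm of the closed end, its foot still lengthwise (z of tpost_grip in the frame of jig_entry below 0.051 m and angle between tpost_grip's own z axis and vertical below 0.2 rad and horizontal distance between tpost_grip and jig_end below 0.025 m and angle between the x axis of tpost_grip and the x axis of jig_end, either way round below 0.6 rad), for 0.05 s.
At the end, for the whole second after the job is handed in: The oblong-footed post stands at rest in the slot, within 25 mm of the closed-end point, upright within 0.2 rad, its foot under the lips (handle centre less than 51 mm above the jig's top face) and turned crosswise to the slot within 0.3 rad (z of tpost_grip in the frame of jig_entry below 0.051 m and angle between tpost_grip's own z axis and vertical below 0.2 rad and horizontal distance between tpost_grip and jig_end below 0.025 m and angle between the x axis of tpost_grip and the y axis of jig_end, either way round below 0.3 rad and linear speed of tpost below 0.02 m/s and angular speed of tpost below 0.2 rad/s); the robot touches nothing.
It fails at once if the round-footed post is moved more than 40 mm (distance of rpost_grip from where it was at the start of the episode above 0.04 m).
It also fails if it takes over 48 s, if anything falls off the work surface, if the arm or the gripper's body presses on something with over 40 N, if the wrist force passes 120 N, or if a joint passes its speed limit or range.

ROBOT

A 7-joint arm with a two-finger parallel gripper is mounted at the origin on the work surface. World frame = base frame: x ahead of the robot, y to its left, z up, the work surface at z = 0. Lengths are in m, angles in rad, forces in N, time in s.
With the tool pointing down it reaches from about 0.4 to 0.875 m from the base axis. Payload 19.3 kg.
Tool frame: the origin (TCP) lies at the very end of the fingers, on their centre line; the grasp point (between the pads) lies 19 mm behind it (env.grip_depth is the z of the grasp point in the tool frame, in m); z points along the fingers, y is the direction in which the jaws open and shut (so a half turn about z gives the same grasp; the last joint's range is limited). The gripper opens to 85 mm and grips with 20 to 120 N. Pads are 22 mm wide; open, the fingers measure 114 mm over their backs; the gripper's body (76 mm by 85 mm) begins 54 mm behind the grasp point. The pads swing forward as they close: fully open they stand 13 mm farther back than shut.
Start: joints at [-1.371, 0.521, -0.036, 1.599, 0.021, 1.021, -0.113], TCP at [0.167, 0.602, 0.231] pointing down, gripper open.
Joint ranges: [-2.91, 2.91], [-0.3, 2.13], [-1.5, 1.42], [0.17, 2.43], [-1.26, 4.41], [0.16, 1.93], [-2.52, 2.52]. Speed limits (rad/s): [1.89, 1.89, 2.39, 2.39, 3.01, 3.01, 3.01].

INTERFACE

Orientations are given as a unit quaternion [w, x, y, z].
In Python, from bench import readout, cams, workorder, env gives the robot as it stands.
- The arm moves only by the tool play_rows, never from a script. Its argument "moves" is a list of rows, each a list of 3 entries, a list of its own where there are three numbers: the turn, a rotation vector about the tool's x, y, z in degrees, then the shift along the tool's x, y, z in cm, then the finger opening in cm, from 0 to 8.54. A call has exactly 10 rows; each row shifts and turns the pose as measured when the row begins, along the tool's axes as they then stand; what a row does not reach is not made up. A row lasts 1/10 s, in which the tool goes at most 50 mm and 8.59 degrees, less where a joint would pass 70% of its speed; a pose out of reach is approached as far as the arm can. A call is refused whole if a number of a shift passes 5 or a number of a turn 8.59, either way. A call with a gripper value outside its range is refused whole. The fingers move at their own pace and stop on an object; "grip_force" is the grip in N (left out, the last holds). Time passes only in rows, so rows that do not move let the fingers close, or fill a call up. It gives the time, the measured TCP pose, the force and the opening at its end, in the units of the state.
- readout.get_obs(): the state, without advancing time (a new reading comes with each control period).
- cams.snapshot(name): name is "scene" or "side" or "wrist"; returns the picture (400x640x3 uint8, red, green, blue); there is no depth.
- cams.calibration(name): a dict with "vertical_fov" (degrees; the focal length in pixels is half the picture's height over the tangent of half this angle, whatever the lens; pixels are square), "cx", "cy" (the principal point, pixels), "T" (4x4, takes a point from camera to world coordinates); the wrist camera has in their place "tool_from_camera" (4x4, takes a point from camera to tool coordinates, whose origin is the TCP and whose axes are the flange's). Camera axes: x right, y up, looking along -z (the intrinsics and any distortion apply to the point x, -y, -z); pixel columns grow to the right and rows downward; lengths in m; the calibration is good to about 2 mm. A picture is of the moment at which its call begins: read the wrist's pose just before it. calibration takes no time and is no camera call.
- workorder.sign_off(): hands the job in, once; it reports no verdict.
The state is a dict: "t": time; "q": joint angles; "joint_velocities": joint speeds; "joint_torque": joint torques, N m; "tcp_pos": TCP position; "tool_rot": TCP orientation; "contact_force": force on the tool from outside, world axes, zero at the start; "torque": the same for the moment, N m; "width": finger opening in m.
Only numpy, scipy, OpenCV 4.12 (cv2) and the standard library are available. Lean on these libraries where they do the work, as an engineer would, in place of code of your own. Each camera call takes 0.05 s, during which the arm holds its last target.

## Working session

There is one attempt and no reset: what is moved stays moved. The work goes in short steps, Python scripts to look and compute and a tool call to move; the robot and the scene stay as the last step left them, time stands still between calls to the robot, and variables do not carry over. Pictures are saved under pics/ and viewed, and the job is handed in when it is done.

Besides the shell and the picture viewer there is one more tool, called after "Call:" as name(argument=value, ...), one argument or row to a line, values as JSON. play_rows: Moves the arm, as the interface text tells. Its arguments: {"type":"object","properties":{"moves":{"type":"array","items":{"type":"array"}},"grip_force":{"type":"number"}},"required":["moves"]}

```bash
ls; mkdir -p pics
python3 - <<'E'
from bench import readout, cams, workorder, env
import cv2
print(readout.get_obs())
for n in ["scene","side","wrist"]:
    c=cams.calibration(n); print(n,c)
    cv2.imwrite(f"pics/{n}0.png",cams.snapshot(n)[:,:,::-1])
print(env.grip_depth)
E
```

```text
pics
{'t': 0.0, 'q': array([-1.37122293,  0.52203021, -0.03632234,  1.60000842,  0.02121452,
        1.02115843, -0.11279539]), 'joint_velocities': array([ 0.00122678, -0.0004863 , -0.00056492, -0.00030124, -0.00041702,
        0.00014117,  0.00054461]), 'joint_torque': array([ 5.78948516e-05, -9.27119851e+01,  1.97962917e+00, -3.69914639e+01,
        1.78175321e-02,  8.38230655e-03,  8.81299070e-05]), 'tcp_pos': array([0.16651941, 0.60203427, 0.23071558]), 'tool_rot': array([-2.98519325e-05,  1.34479081e-01,  9.90916245e-01, -6.08752586e-04]), 'contact_force': array([0.21650544, 1.06028034, 0.68075433]), 'torque': array([ 0.01363274, -0.00203246, -0.04227889]), 'width': 0.08558913242451327}
scene {'vertical_fov': 44.70280549662472, 'cx': 321.1819050885086, 'cy': 190.34797990996356, 'T': array([[ 0.8584718 , -0.39077396,  0.33214739,  0.86034609],
       [ 0.51282955,  0.64692577, -0.56435175, -0.61403229],
       [ 0.00565926,  0.65481506,  0.75576796,  0.83778074],
       [ 0.        ,  0.        ,  0.        ,  1.        ]])}
side {'vertical_fov': 42.67529661433125, 'cx': 328.7467884195605, 'cy': 199.3784037768904, 'T': array([[ 0.96159905,  0.17049941, -0.21507489,  0.271404  ],
       [-0.27429977,  0.62363744, -0.73200818, -0.90450721],
       [ 0.00932179,  0.76289337,  0.64645713,  0.84112637],
       [ 0.        ,  0.        ,  0.        ,  1.        ]])}
wrist {'vertical_fov': 60.11272831138977, 'cx': 320.5880507872378, 'cy': 195.10133127877353, 'tool_from_camera': array([[ 1.32024707e-03,  9.49730702e-01,  3.13065251e-01,
         8.00122377e-02],
       [ 9.99998303e-01, -1.65617827e-03,  8.07111355e-04,
        -6.88115482e-04],
       [ 1.28503030e-03,  3.13063654e-01, -9.49731276e-01,
        -1.42263989e-01],
       [ 0.00000000e+00,  0.00000000e+00,  0.00000000e+00,
         1.00000000e+00]])}
-0.0187
```

View pics/scene0.png

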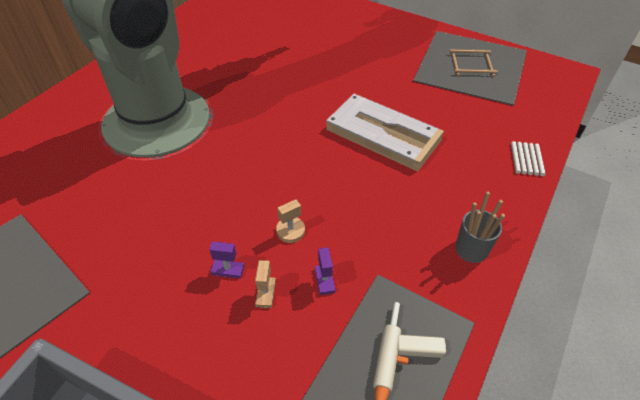

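View pics/side0.png

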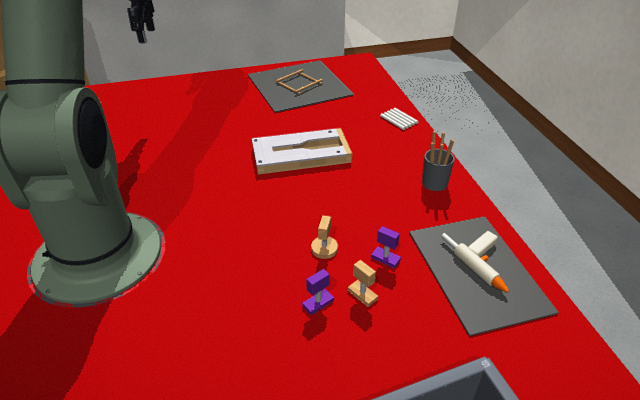

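View pics/wrist0.png

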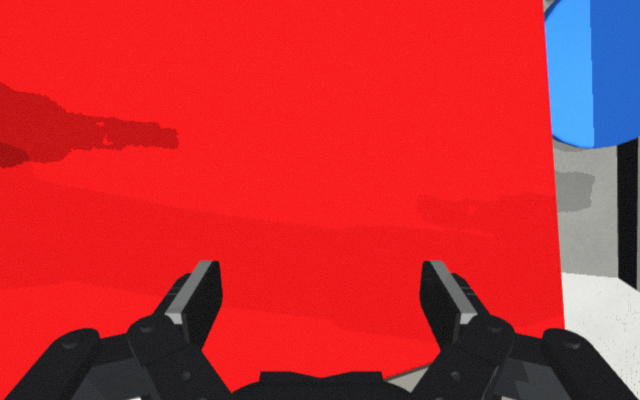

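In the scene picture there are four posts: the round-foot wooden one at (290,218), the oblong-foot wooden one at (264,285), and purple ones at (225,258) and (325,270). I choose (264,285), which is (363,282) in the side view. I'll check it in a close crop and measure it together with the jig.

Run:
```python
import cv2,numpy as np
a=cv2.imread('pics/scene0.png');b=cv2.imread('pics/side0.png')
A=cv2.resize(a[225:325,200:340],None,fx=5,fy=5,interpolation=cv2.INTER_CUBIC)
cv2.imwrite('pics/c1.png',A)
cv2.imwrite('pics/c2.png',cv2.resize(b[210:320,290:410],None,fx=5,fy=5,interpolation=cv2.INTER_CUBIC))
cv2.imwrite('pics/c3.png',cv2.resize(a[85:175,320:450],None,fx=6,fy=6,interpolation=cv2.INTER_CUBIC))
cv2.imwrite('pics/c4.png',cv2.resize(b[120:180,245:360],None,fx=6,fy=6,interpolation=cv2.INTER_CUBIC))
```

```text
(no output)
```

View pics/c1.png

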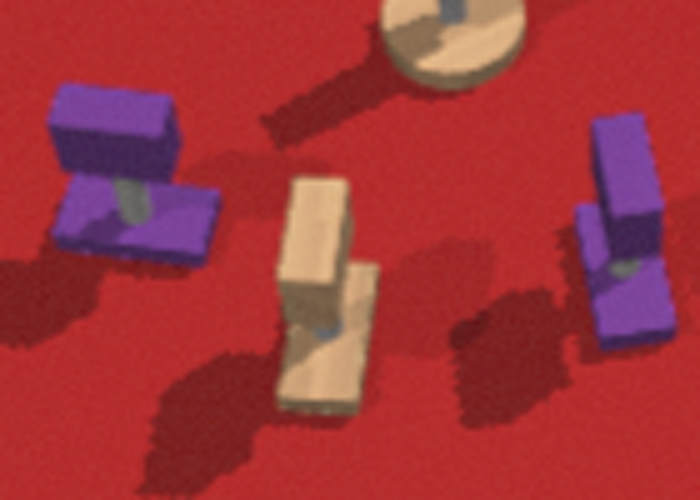

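View pics/c2.png

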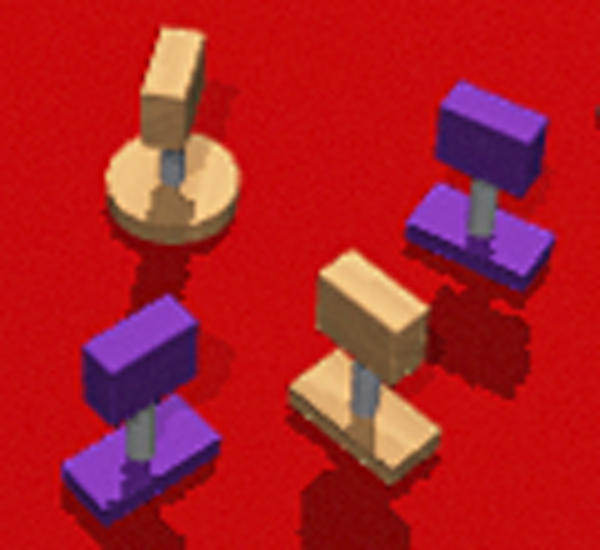

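View pics/c3.png

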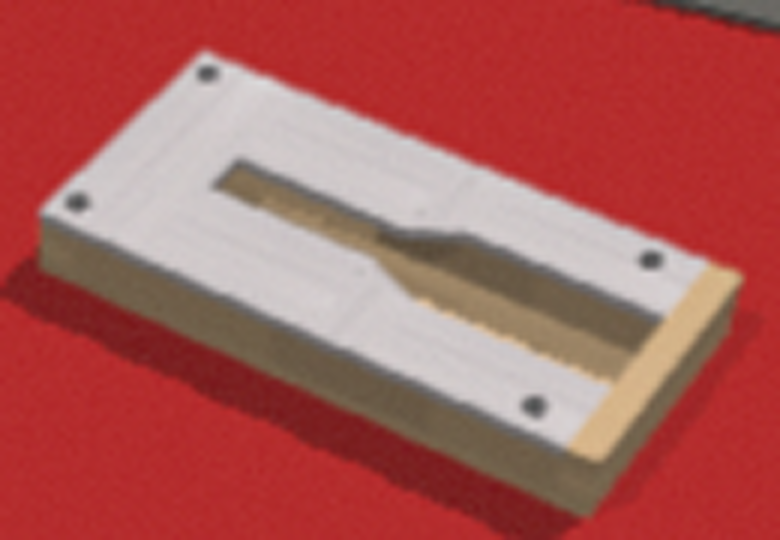

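View pics/c4.png

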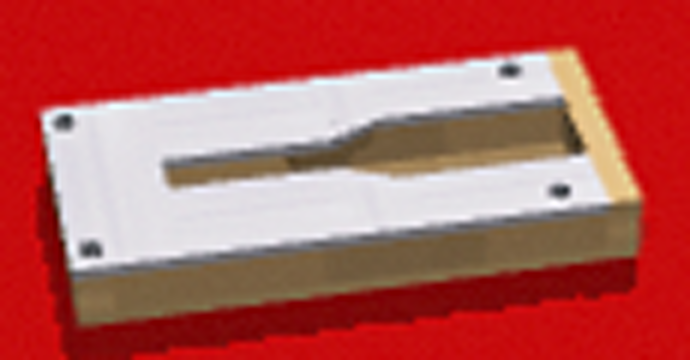

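The crop shows a wooden post with a rectangular foot at (264,285), so the choice holds. The jig's closed end is at about (357,113) and its wide opening is towards (425,140).

```bash
cat > h.py <<'E'
import numpy as np
from bench import cams, readout
from scipy.spatial.transform import Rotation as R
def ray(n,u,v,T=None):
    c=cams.calibration(n); f=200/np.tan(np.radians(c['vertical_fov'])/2)
    T=c['T'] if T is None else T
    d=np.array([(u-c['cx'])/f,-(v-c['cy'])/f,-1.]); return T[:3,3],T[:3,:3]@d
def plane(n,u,v,z,T=None):
    o,d=ray(n,u,v,T); return o+d*(z-o[2])/d[2]
def wristT(obs):
    w,x,y,z=obs['tool_rot']; T=np.eye(4); T[:3,:3]=R.from_quat([x,y,z,w]).as_matrix(); T[:3,3]=obs['tcp_pos']
    return T@cams.calibration('wrist')['tool_from_camera']
def cropmap(p,s,off): return (np.array(p,float)+.5)/s-.5+np.array(off)
E
python3 - <<'E'
from h import *
np.set_printoptions(precision=4,suppress=True)
def do(n,s,off,pts,z):
    P=np.array([plane(n,*cropmap(p,s,off),z) for p in pts])[:,:2]
    e=np.roll(P,-1,0)-P
    print(n,'\n',P,'\n len',np.linalg.norm(e,axis=1),'ang',np.degrees(np.arctan2(e[:,1],e[:,0])),'mean',P.mean(0))
print('handle top')
do('scene',5,(200,225),[(293,178),(349,180),(338,284),(278,280)],.084)
do('side',5,(290,210),[(350,250),(428,310),(394,334),(318,285)],.084)
print('foot bottom/top')
do('scene',5,(200,225),[(379,264),(358,402),(278,400)],.012)
do('side',5,(290,210),[(441,434),(390,470),(289,390)],.012)
print('round handle')
do('side',5,(290,210),[(163,27),(205,33),(185,100),(141,92)],.084)
print('jig outline')
do('scene',6,(320,85),[(203,50),(40,212),(603,462),(743,276)],.032)
do('side',6,(245,120),[(40,110),(72,270),(641,202),(575,48)],.032)
print('slot')
do('scene',6,(320,85),[(238,159),(211,187),(612,385),(663,318)],.032)
do('side',6,(245,120),[(162,162),(168,188),(583,155),(565,97)],.032)
E
```

```text
handle top
scene 
 [[ 0.5172 -0.2551]
 [ 0.5352 -0.2452]
 [ 0.5565 -0.2827]
 [ 0.5375 -0.2923]] 
 len [0.0205 0.0431 0.0213 0.0424] ang [  28.6612  -60.305  -153.2782  118.5542] mean [ 0.5366 -0.2688]
side 
 [[ 0.5318 -0.2436]
 [ 0.5511 -0.2822]
 [ 0.5341 -0.2903]
 [ 0.5135 -0.2581]] 
 len [0.0431 0.0188 0.0382 0.0233] ang [ -63.3336 -154.3682  122.6501   38.5067] mean [ 0.5326 -0.2686]
foot bottom/top
scene 
 [[ 0.5361 -0.2356]
 [ 0.5627 -0.2884]
 [ 0.5367 -0.303 ]] 
 len [0.0591 0.0299 0.0675] ang [ -63.2167 -150.5488   90.518 ] mean [ 0.5452 -0.2757]
side 
 [[ 0.5599 -0.288 ]
 [ 0.5336 -0.2998]
 [ 0.5068 -0.2492]] 
 len [0.0288 0.0573 0.0657] ang [-155.7483  117.9692  -36.1246] mean [ 0.5334 -0.279 ]
round handle
side 
 [[ 0.4947 -0.0947]
 [ 0.5115 -0.1034]
 [ 0.4914 -0.1421]
 [ 0.4746 -0.1323]] 
 len [0.0189 0.0436 0.0195 0.0427] ang [ -27.3706 -117.3862  149.8844   61.8674] mean [ 0.4931 -0.1181]
jig outline
scene 
 [[0.404  0.3256]
 [0.3973 0.1948]
 [0.657  0.1816]
 [0.6637 0.3099]] 
 len [0.131  0.26   0.1285 0.2602] ang [-92.9292  -2.9019  86.9733 176.5442] mean [0.5305 0.253 ]
side 
 [[0.4023 0.3295]
 [0.3951 0.1994]
 [0.654  0.1832]
 [0.6629 0.3157]] 
 len [0.1303 0.2594 0.1328 0.2609] ang [-93.1523  -3.595   86.1907 176.9589] mean [0.5286 0.2569]
slot
scene 
 [[0.4521 0.2679]
 [0.4509 0.2459]
 [0.6431 0.2228]
 [0.6454 0.2694]] 
 len [0.022  0.1936 0.0467 0.1933] ang [ -93.1471   -6.846    87.1749 -179.5487] mean [0.5478 0.2515]
side 
 [[0.4496 0.2718]
 [0.4482 0.2504]
 [0.6396 0.2263]
 [0.6456 0.2754]] 
 len [0.0214 0.1929 0.0494 0.196 ] ang [ -93.7069   -7.1823   82.9853 -178.9467] mean [0.5458 0.256 ]
```

Run:
```python
from h import *
np.set_printoptions(precision=4,suppress=True)
for nm,pts in [('right',[(460,81),(547,118),(525,142),(437,106)]),('left',[(168,295),(196,325),(108,378),(83,346)])]:
    P=np.array([plane('side',*cropmap(p,5,(290,210)),.084) for p in pts])[:,:2]; print(nm,P.mean(0)); 
    rel=P-np.array([.535,-.269]); a=np.radians(28.5); print(rel@np.array([[np.cos(a),-np.sin(a)],[np.sin(a),np.cos(a)]]))
print('cup top',plane('scene',480,222,.1))
```

```text
right [ 0.6157 -0.1836]
[[0.1162 0.0585]
 [0.1255 0.0177]
 [0.1076 0.0148]
 [0.0973 0.0551]]
left [ 0.4384 -0.2647]
[[-0.0602  0.0572]
 [-0.0631  0.0384]
 [-0.106   0.0427]
 [-0.1021  0.0611]]
cup top [0.8359 0.0248 0.1   ]
```

Call:
play_rows(
  moves=[
    [[0,0,0],[-4.3,-2.1,0],5.5],
    [[0,0,0],[-4.3,-2.1,0],5.5],
    [[0,0,0],[-4.3,-2.1,0],5.5],
    [[0,0,0],[-4.3,-2.1,0],5.5],
    [[0,0,0],[-4.3,-2.1,0],5.5],
    [[0,0,0],[-4.3,-2.1,0],5.5],
    [[0,0,0],[-4.3,-2.1,0],5.5],
    [[0,0,0],[-4.3,-2.1,0],5.5],
    [[0,0,0],[-4.3,-2.1,0],5.5],
    [[0,0,0],[-4.3,-2.1,0],5.5],
  ],
)

```text
t: 1.15
tcp_pos: [0.5322, 0.2787, 0.2282]
tool_rot: [-0.002, 0.128, 0.992, -0.001]
contact_force: [1.0, 1.5, 0.5]
width: 0.055
```

Call:
play_rows(
  moves=[
    [[0,0,0],[-1.3,-4.8,0],5.5],
    [[0,0,0],[-1.3,-4.8,0],5.5],
    [[0,0,0],[-1.3,-4.8,0],5.5],
    [[0,0,0],[-1.3,-4.8,0],5.5],
    [[0,0,0],[-1.3,-4.8,0],5.5],
    [[0,0,0],[-1.3,-4.8,0],5.5],
    [[0,0,0],[-1.3,-4.8,0],5.5],
    [[0,0,0],[-1.3,-4.8,0],5.5],
    [[0,0,8],[0,0,0],5.5],
    [[0,0,8],[0,0,0],5.5],
  ],
)

```text
t: 2.15
tcp_pos: [0.5343, -0.1308, 0.2269]
tool_rot: [-0.002, 0.272, 0.962, -0.002]
contact_force: [0.8, 1.2, -0.2]
width: 0.0551
```

```bash
cat >> h.py <<'E'
def plan(x,y,z,yaw):
    """tool y world yaw (deg) mod 180; tool vertical. prints shift in current tool axes (cm) and turn (deg, rotvec in tool axes)"""
    o=readout.get_obs(); w,a,b,c=o['tool_rot']; Rt=R.from_quat([a,b,c,w])
    M=Rt.as_matrix(); cur=np.degrees(np.arctan2(M[1,1],M[0,1]))
    best=None
    for k in (yaw,yaw+180):
        t=np.radians(k); ty=np.array([np.cos(t),np.sin(t),0]); tz=np.array([0,0,-1.]); tx=np.cross(ty,tz)
        rv=np.degrees((Rt.inv()*R.from_matrix(np.c_[tx,ty,tz])).as_rotvec())
        if best is None or np.linalg.norm(rv)<np.linalg.norm(best): best=rv
    print('t',o['t'],'yaw',cur,'q',np.round(o['q'],2),'F',np.round(o['contact_force'],1),'w',o['width'])
    print('turn deg',np.round(best,2),'shift cm',np.round(M.T@(np.array([x,y,z])-o['tcp_pos'])*100,2))
E
python3 -c "
from h import *
plan(.535,-.269,.2,28.5)"
```

```text
t 2.15 yaw 58.469017435364215 q [-0.03  0.42  0.21  1.81 -0.1   0.93  1.25] F [ 0.8  1.2 -0.2] w 0.05513919867899088
turn deg [-0.34 -0.03 29.97] shift cm [ -7.29 -11.73   2.75]
```

Call:
play_rows(
  moves=[
    [[0,0,0],[-2.4,-3.9,0.3],5.5],
    [[0,0,0],[-2.4,-3.9,0.3],5.5],
    [[0,0,0],[-2.4,-3.9,0.3],5.5],
    [[0,0,7.5],[0,0,0.3],5.5],
    [[0,0,7.5],[0,0,0.3],5.5],
    [[0,0,7.5],[0,0,0],5.5],
    [[0,0,7.5],[0,0,0],5.5],
    [[0,0,0],[0,0,0],5.5],
    [[0,0,0],[0,0,0],5.5],
    [[0,0,0],[0,0,0],5.5],
  ],
)

```text
t: 3.15
tcp_pos: [0.5322, -0.2747, 0.2099]
tool_rot: [-0.002, 0.52, 0.854, -0.004]
contact_force: [0.3, -0.0, 1.4]
width: 0.0547
```

```bash
python3 -c "
from h import *
import cv2
plan(.535,-.269,.048,28.5)
cv2.imwrite('pics/w1.png',cams.snapshot('wrist')[:,:,::-1])"
```

```text
t 3.15 yaw 27.340029862604034 q [ 0.12  0.53  0.37  1.7  -0.22  0.95  1.05] F [ 0.3 -0.   1.4] w 0.05470154354116378
turn deg [-0.49 -0.03 -1.16] shift cm [ 0.37  0.65 16.18]
```

View pics/w1.png

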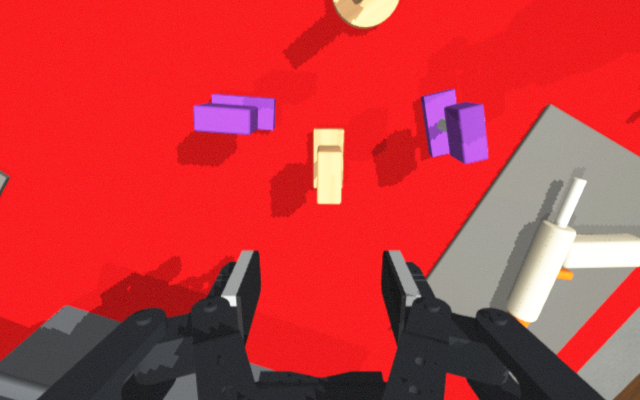

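The wrist view shows the target's handle top at about (330,175). It is nearly aligned with the jaws, with a purple post at (225,118) and another at (465,130), both clear. I'll cross-check its position from this view.

Run:
```python
from h import *
import cv2
np.set_printoptions(precision=4,suppress=True)
im=cv2.imread('pics/w1.png'); c=im[120:212,300:360]
T=wristT(readout.get_obs())
cv2.imwrite('pics/w1c.png',cv2.resize(c,None,fx=6,fy=6,interpolation=cv2.INTER_CUBIC))
P=np.array([plane('wrist',u,v,.084,T) for u,v in [(317,147),(342.5,147),(342,203.5),(317,203.5)]])[:,:2]
e=np.roll(P,-1,0)-P
print(P,np.linalg.norm(e,axis=1),np.degrees(np.arctan2(e[:,1],e[:,0])),P.mean(0))
```

```text
[[ 0.5144 -0.2495]
 [ 0.5321 -0.2404]
 [ 0.5541 -0.2817]
 [ 0.5359 -0.2912]] [0.0199 0.0468 0.0206 0.0469] [  27.5007  -61.9603 -152.4074  117.2183] [ 0.5341 -0.2657]
```

View pics/w1c.png

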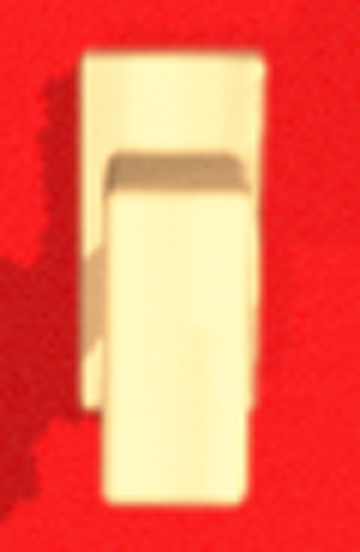

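Call:
play_rows(
  moves=[
    [[-0.5,0,-0.7],[0.4,0.7,0],5.5],
    [[0,0,0],[0,0,3],5.5],
    [[0,0,0],[0,0,3],5.5],
    [[0,0,0],[0,0,3],5.5],
    [[0,0,0],[0,0,2],5.5],
    [[0,0,0],[0,0,1],5.5],
    [[0,0,0],[0,0,0],5.5],
    [[0,0,0],[0,0,0],5.5],
    [[0,0,0],[0,0,0],5.5],
    [[0,0,0],[0,0,0],5.5],
  ],
)

```text
t: 4.2
tcp_pos: [0.5415, -0.2651, 0.0898]
tool_rot: [0.004, 0.508, 0.861, 0.003]
contact_force: [-0.1, -0.0, -0.2]
width: 0.0553
```

```bash
python3 -c "
from h import *
import cv2
plan(.535,-.268,.048,28.)
cv2.imwrite('pics/w2.png',cams.snapshot('wrist')[:,:,::-1])"
```

```text
t 4.2 yaw 28.90344422202724 q [ 0.16  0.69  0.29  1.79 -0.29  0.7   1.12] F [-0.1 -0.  -0.2] w 0.05529356560326346
turn deg [0.57 0.19 0.9 ] shift cm [ 0.07 -0.75  4.17]
```

View pics/w2.png

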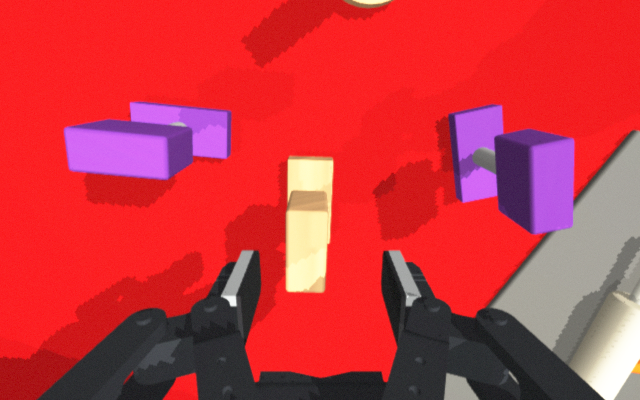

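The handle sits at x of about 307 px, left of the jaw centre line at 320. That agrees with the computed -0.75 cm, so I'll correct it and finish the descent.

Call:
play_rows(
  moves=[
    [[0.5,0,0.9],[0.1,-0.8,0],5.5],
    [[0,0,0],[0,0,1.5],5.5],
    [[0,0,0],[0,0,1.5],5.5],
    [[0,0,0],[0,0,0.8],5.5],
    [[0,0,0],[0,0,0],5.5],
    [[0,0,0],[0,0,0],5.5],
    [[0,0,0],[0,0,0],5.5],
    [[0,0,0],[0,0,0],5.5],
    [[0,0,0],[0,0,0],5.5],
    [[0,0,0],[0,0,0],5.5],
  ],
)

```text
t: 5.25
tcp_pos: [0.5337, -0.2689, 0.05]
tool_rot: [0.002, 0.516, 0.857, -0.001]
contact_force: [0.6, 0.2, -0.3]
width: 0.0551
```

```bash
python3 -c "
from h import *
import cv2
plan(.535,-.268,.048,28.)
cv2.imwrite('pics/w3.png',cams.snapshot('wrist')[:,:,::-1])"
```

```text
t 5.25 yaw 27.889260405084105 q [ 0.18  0.74  0.27  1.81 -0.31  0.63  1.13] F [ 0.6  0.2 -0.3] w 0.05513946565374229
turn deg [ 0.07  0.26 -0.11] shift cm [0.02 0.16 0.2 ]
```

View pics/w3.png

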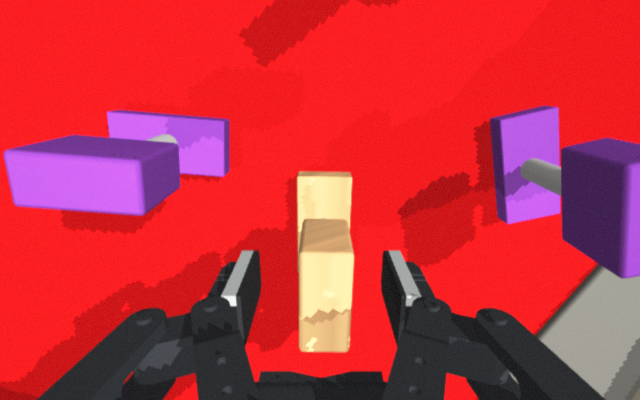

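The handle (x 300–352) stands between the jaws and is well centred. Closing now.

Call:
play_rows(
  moves=[
    [[0,0,0],[0,0.1,0.2],5.5],
    [[0,0,0],[0,0,0],3],
    [[0,0,0],[0,0,0],2.4],
    [[0,0,0],[0,0,0],1.5],
    [[0,0,0],[0,0,0],1.5],
    [[0,0,0],[0,0,0],1.5],
    [[0,0,0],[0,0,0],1.5],
    [[0,0,0],[0,0,0],1.5],
    [[0,0,0],[0,0,0],1.5],
    [[0,0,0],[0,0,0],1.5],
  ],
  grip_force=60,
)

```text
t: 6.3
tcp_pos: [0.535, -0.2684, 0.0482]
tool_rot: [0.003, 0.516, 0.857, -0.0]
contact_force: [0.8, -0.1, -0.1]
width: 0.0191
```

Call:
play_rows(
  moves=[
    [[0,0,0],[0,0,-1],1.5],
    [[0,0,0],[0,0,-2],1.5],
    [[0,0,0],[0,0,-3],1.5],
    [[0,0,0],[0,0,-3],1.5],
    [[0,0,0],[0,0,-3],1.5],
    [[0,0,0],[0,0,-2],1.5],
    [[0,0,0],[0,0,-1],1.5],
    [[0,0,0],[0,0,0],1.5],
    [[0,0,0],[0,0,0],1.5],
    [[0,0,0],[0,0,0],1.5],
  ],
)

```text
t: 7.3
tcp_pos: [0.5324, -0.2676, 0.2058]
tool_rot: [0.001, 0.516, 0.856, -0.001]
contact_force: [-0.3, 0.4, -1.5]
width: 0.0194
```

```bash
python3 -c "
from h import *
import cv2
plan(.5985,.251,.18,86.7)
cv2.imwrite('pics/w4.png',cams.snapshot('wrist')[:,:,::-1])
cv2.imwrite('pics/s4.png',cams.snapshot('side')[:,:,::-1])"
```

```text
t 7.3 yaw 27.83039978920588 q [ 0.11  0.53  0.37  1.72 -0.23  0.93  1.06] F [-0.3  0.4 -1.5] w 0.019385886421230868
turn deg [ -0.08   0.14 -58.87] shift cm [42.78 30.05  2.46]
```

View pics/w4.png

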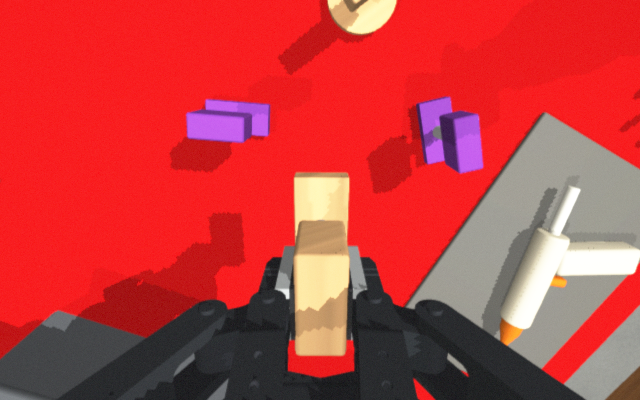

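View pics/s4.png

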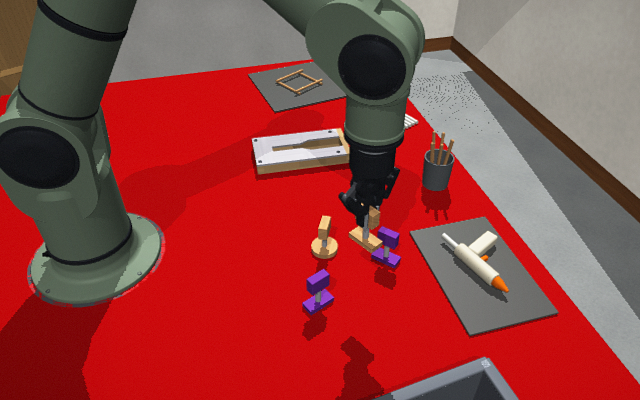

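The post is held and upright, its foot at about (365,238) in the side view. Now to carry it over the jig.

Call:
play_rows(
  moves=[
    [[0,0,0],[4,2.8,0],1.5],
    [[0,0,0],[4,2.8,0],1.5],
    [[0,0,0],[4,2.8,0],1.5],
    [[0,0,0],[4,2.8,0],1.5],
    [[0,0,0],[4,2.8,0],1.5],
    [[0,0,0],[4,2.8,0],1.5],
    [[0,0,0],[4,2.8,0],1.5],
    [[0,0,0],[4,2.8,0],1.5],
    [[0,0,0],[4,2.8,0],1.5],
    [[0,0,-5],[3,2,0],1.5],
  ],
)

```text
t: 8.4
tcp_pos: [0.5906, 0.2116, 0.1962]
tool_rot: [-0.002, 0.483, 0.875, -0.005]
contact_force: [-0.0, -0.5, -1.2]
width: 0.0192
```

Call:
play_rows(
  moves=[
    [[0,0,-8],[0,0,0],1.5],
    [[0,0,-8],[0,0,0],1.5],
    [[0,0,-8],[0,0,0],1.5],
    [[0,0,-8],[0,0,0],1.5],
    [[0,0,-8],[0,0,0],1.5],
    [[0,0,-8],[0,0,0],1.5],
    [[0,0,-4],[0,0,0],1.5],
    [[0,0,0],[0,0,0],1.5],
    [[0,0,0],[0,0,0],1.5],
    [[0,0,0],[0,0,0],1.5],
  ],
)

```text
t: 9.4
tcp_pos: [0.5868, 0.2192, 0.1869]
tool_rot: [-0.01, 0.028, 1.0, -0.005]
contact_force: [0.5, 0.4, -0.8]
width: 0.0198
```

```bash
python3 -c "
from h import *
plan(.5985,.251,.13,86.7)"
```

```text
t 9.4 yaw 86.83275689675352 q [-0.49  0.58  0.06  1.62 -0.04  0.96  1.1 ] F [ 0.5  0.4 -0.8] w 0.01975998377264325
turn deg [-0.65 -1.12  0.13] shift cm [-1.1   3.3   5.63]
```

Call:
play_rows(
  moves=[
    [[-0.6,-1.1,0],[-1.1,3.3,0],1.5],
    [[0,0,0],[0,0,2],1.5],
    [[0,0,0],[0,0,2],1.5],
    [[0,0,0],[0,0,1.5],1.5],
    [[0,0,0],[0,0,0.8],1.5],
    [[0,0,0],[0,0,0],1.5],
    [[0,0,0],[0,0,0],1.5],
    [[0,0,0],[0,0,0],1.5],
    [[0,0,0],[0,0,0],1.5],
    [[0,0,0],[0,0,0],1.5],
  ],
)

```text
t: 10.4
tcp_pos: [0.6014, 0.2527, 0.1231]
tool_rot: [0.002, 0.033, 0.999, 0.0]
contact_force: [-0.1, -0.0, -0.1]
width: 0.0193
```

```bash
python3 -c "
from h import *
import cv2
plan(.5985,.251,.1,86.7)
w=cams.snapshot('wrist')[:,:,::-1];cv2.imwrite('pics/w5.png',w)
s=cams.snapshot('scene')[:,:,::-1];cv2.imwrite('pics/s5.png',s)
d=cams.snapshot('side')[:,:,::-1];
cv2.imwrite('pics/s5c.png',np.vstack([cv2.resize(s[40:190,300:460],(640,600))[:300*2],]))
cv2.imwrite('pics/d5c.png',cv2.resize(d[90:190,230:390],(800,500)))
"
```

```text
t 10.4 yaw 86.26896198083536 q [-0.52  0.69  0.05  1.62 -0.04  0.84  1.05] F [-0.1 -0.  -0.1] w 0.019266721067114242
turn deg [ 0.01  0.2  -0.43] shift cm [ 0.29 -0.19  2.31]
```

View pics/w5.png

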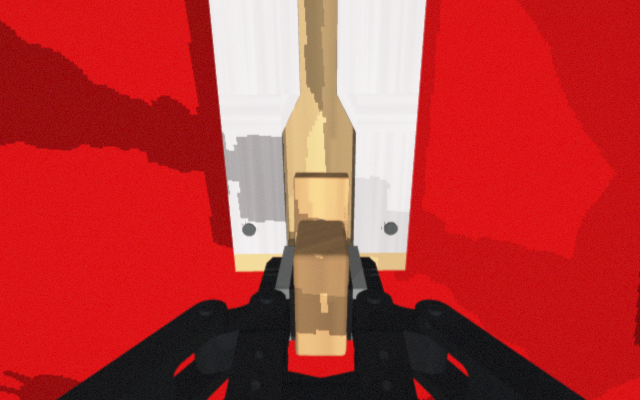

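View pics/s5c.png

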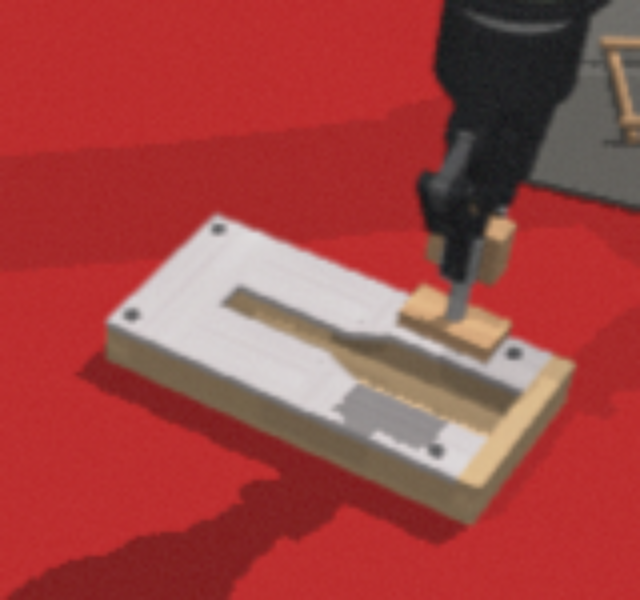

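View pics/d5c.png

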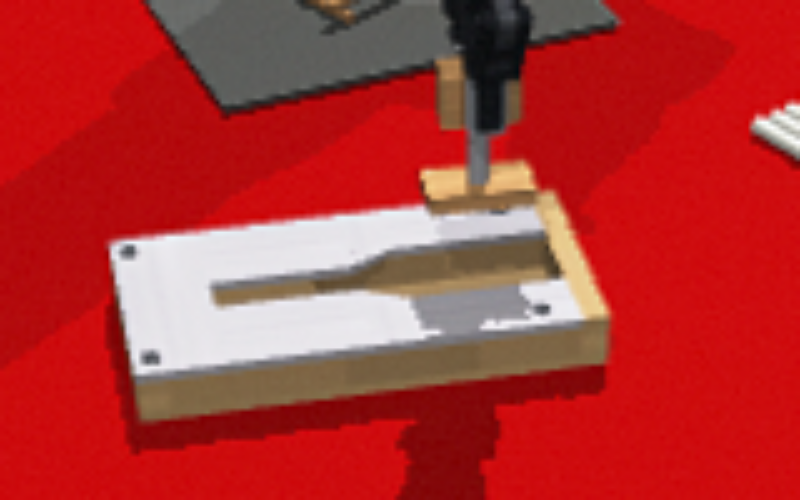

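The wrist view shows the opening's taper corners at about (284,131)/(355,131) and the gap corners at about (300,96)/(337,96). The held foot spans x 295–349. I'll convert these to positions.

Run:
```python
from h import *
np.set_printoptions(precision=4,suppress=True)
o=readout.get_obs(); T=wristT(o)
for p in [(284,131),(355,131),(300,96),(337,96)]: print(p,plane('wrist',*p,.032,T)[:2])
a=(plane('wrist',284,131,.032,T)+plane('wrist',355,131,.032,T))/2
b=(plane('wrist',300,96,.032,T)+plane('wrist',337,96,.032,T))/2
u=np.array([np.cos(np.radians(176.6)),np.sin(np.radians(176.6))])
print('taper mid',a[:2],'entry',a[:2]-.045*u,'gap-based',b[:2]-.07*u,'end',b[:2]+.074*u)
# held foot: front top corners, height tcp-.048+.012
z=o['tcp_pos'][2]-.036
c=(plane('wrist',295,177,z,T)+plane('wrist',349,177,z,T))/2
print('foot width',np.linalg.norm(plane('wrist',295,177,z,T)-plane('wrist',349,177,z,T)),'centre',c[:2]-.03*u,o['tcp_pos'])
```

```text
(284, 131) [0.5515 0.2304]
(355, 131) [0.5545 0.2778]
(300, 96) [0.5297 0.243 ]
(337, 96) [0.5312 0.2669]
taper mid [0.553  0.2541] entry [0.5979 0.2515] gap-based [0.6003 0.2508] end [0.4566 0.2593]
foot width 0.0288100440181793 centre [0.5997 0.2528] [0.6013 0.2527 0.1228]
```

Call:
play_rows(
  moves=[
    [[0,0,-0.4],[0.2,-0.2,0],1.5],
    [[0,0,0],[0,0,1.5],1.5],
    [[0,0,0],[0,0,1.5],1.5],
    [[0,0,0],[0,0,0.3],1.5],
    [[0,0,0],[0,0,0],1.5],
    [[0,0,0],[0,0,0],1.5],
    [[0,0,0],[0,0,0],1.5],
    [[0,0,0],[0,0,0],1.5],
    [[0,0,0],[0,0,0],1.5],
    [[0,0,0],[0,0,0],1.5],
  ],
)

```text
t: 11.55
tcp_pos: [0.599, 0.2506, 0.0869]
tool_rot: [0.001, 0.029, 1.0, -0.0]
contact_force: [0.1, 0.1, -2.1]
width: 0.019
```

```bash
python3 -c "
from h import *
plan(.5985,.2512,.056,86.7)"
```

```text
t 11.55 yaw 86.71673960376626 q [-0.52  0.73  0.05  1.64 -0.04  0.77  1.06] F [ 0.1  0.1 -2.1] w 0.019028529960964376
turn deg [-0.01  0.16  0.02] shift cm [0.06 0.06 3.08]
```

Call:
play_rows(
  moves=[
    [[0,0,0],[0,0,1],1.5],
    [[0,0,0],[0,0,1],1.5],
    [[0,0,0],[0,0,0.7],1.5],
    [[0,0,0],[0,0,0.3],1.5],
    [[0,0,0],[0,0,0],1.5],
    [[0,0,0],[0,0,0],1.5],
    [[0,0,0],[0,0,0],1.5],
    [[0,0,0],[0,0,0],1.5],
    [[0,0,0],[0,0,0],1.5],
    [[0,0,0],[0,0,0],1.5],
  ],
)

```text
t: 12.55
tcp_pos: [0.5991, 0.2507, 0.0542]
tool_rot: [0.001, 0.029, 1.0, -0.0]
contact_force: [0.7, 0.0, 3.4]
width: 0.0196
```

```bash
python3 -c "
from h import *
import cv2
plan(.458,.2592,.056,86.7)
w=cams.snapshot('wrist')[:,:,::-1];cv2.imwrite('pics/w6.png',w)
d=cams.snapshot('side')[:,:,::-1];
cv2.imwrite('pics/d6c.png',cv2.resize(d[90:190,230:390],(800,500)))
"
```

```text
t 12.55 yaw 86.71625625845894 q [-0.52  0.77  0.04  1.65 -0.04  0.71  1.06] F [0.7 0.  3.4] w 0.019584957723723123
turn deg [-0.01  0.15  0.02] shift cm [14.13  0.04 -0.22]
```

View pics/w6.png

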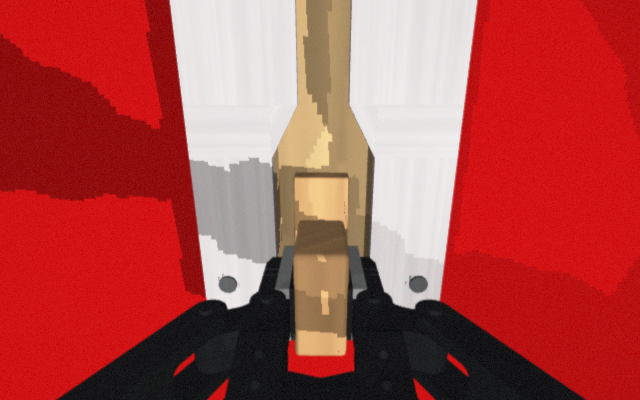

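View pics/d6c.png

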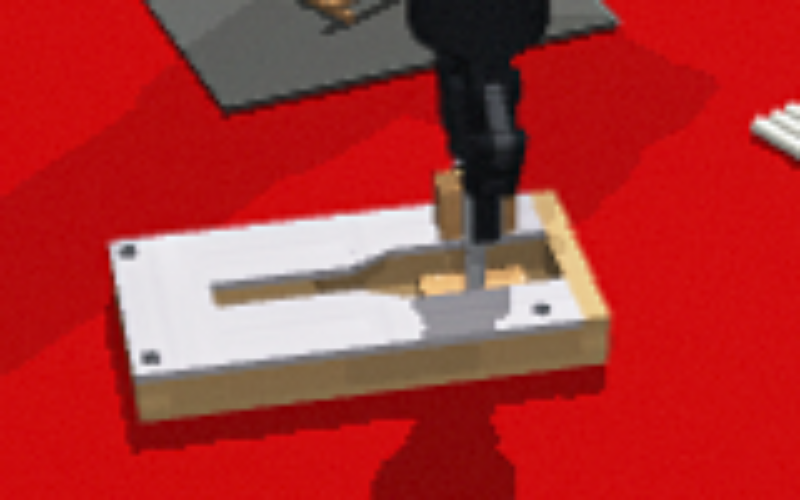

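The foot is down in the opening, its end at about (322,177) in the wrist view. The slot runs straight ahead, and the force is only the foot resting on the floor. I'll lift 2 mm and slide.

Call:
play_rows(
  moves=[
    [[0,0,0],[0,0,-0.2],1.5],
    [[0,0,0],[1.7,0,0],1.5],
    [[0,0,0],[1.7,0,0],1.5],
    [[0,0,0],[1.7,0,0],1.5],
    [[0,0,0],[1.7,0,0],1.5],
    [[0,0,0],[0,0,0],1.5],
    [[0,0,0],[0,0,0],1.5],
    [[0,0,0],[0,0,0],1.5],
    [[0,0,0],[0,0,0],1.5],
    [[0,0,0],[0,0,0],1.5],
  ],
)

```text
t: 13.65
tcp_pos: [0.5311, 0.2542, 0.0557]
tool_rot: [0.002, 0.029, 1.0, 0.0]
contact_force: [-0.1, -0.5, -1.0]
width: 0.0194
```

```bash
python3 -c "
from h import *
plan(.460,.2591,.056,86.7)"
```

```text
t 13.65 yaw 86.63526754082976 q [-0.58  0.7   0.04  1.83 -0.04  0.61  1.  ] F [-0.1 -0.5 -1. ] w 0.01937400456831349
turn deg [ 0.01  0.26 -0.06] shift cm [ 7.13  0.07 -0.06]
```

Call:
play_rows(
  moves=[
    [[0,0,0],[1.7,0.1,0],1.5],
    [[0,0,0],[1.7,0,0],1.5],
    [[0,0,0],[1.7,0,0],1.5],
    [[0,0,0],[1.5,0,0],1.5],
    [[0,0,0],[0.5,0,0],1.5],
    [[0,0,0],[0,0,0],1.5],
    [[0,0,0],[0,0,0],1.5],
    [[0,0,0],[0,0,0],1.5],
    [[0,0,0],[0,0,0],1.5],
    [[0,0,0],[0,0,0],1.5],
  ],
)

```text
t: 14.65
tcp_pos: [0.463, 0.2586, 0.0551]
tool_rot: [0.004, 0.032, 0.999, 0.0]
contact_force: [-0.1, -0.1, -1.3]
width: 0.0193
```

```bash
python3 -c "
from h import *
import cv2
plan(.460,.2591,.056,86.7)
w=cams.snapshot('wrist')[:,:,::-1];cv2.imwrite('pics/w7.png',w)
d=cams.snapshot('side')[:,:,::-1];
cv2.imwrite('pics/d7c.png',cv2.resize(d[90:190,230:390],(800,500)))
"
```

```text
t 14.65 yaw 86.38955515486946 q [-0.66  0.64  0.05  1.98 -0.05  0.52  0.93] F [-0.1 -0.1 -1.3] w 0.019278751545357076
turn deg [ 0.05  0.44 -0.31] shift cm [ 0.3   0.03 -0.09]
```

View pics/w7.png

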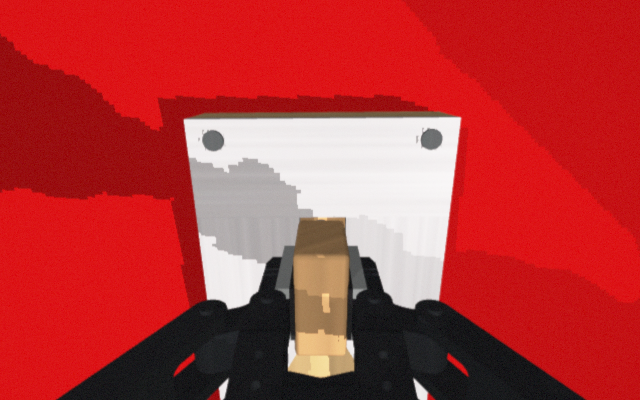

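View pics/d7c.png

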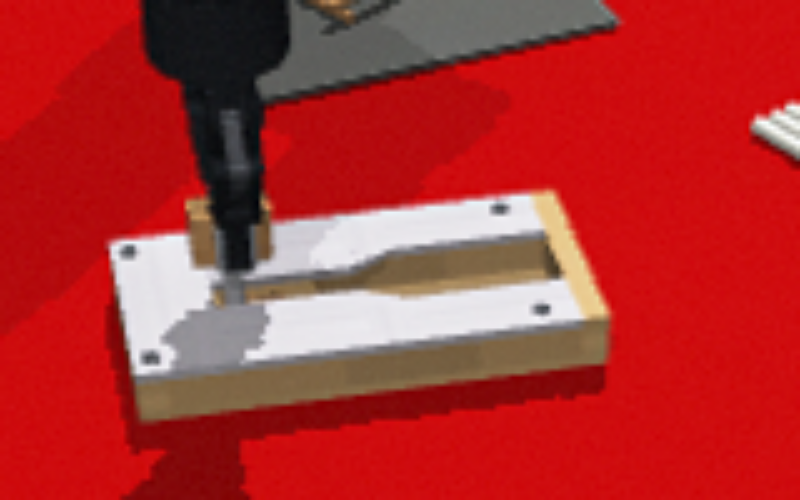

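The post is now about 6 mm short of the closed end, foot lengthwise and no contact forces. I'll begin the quarter turn about the tool z (q7 going from 0.93 towards -0.64, within its range).

Call:
play_rows(
  moves=[
    [[0,0.4,0],[0.2,0,0],1.5],
    [[0,0,6],[0,0,0],1.5],
    [[0,0,6],[0,0,0],1.5],
    [[0,0,6],[0,0,0],1.5],
    [[0,0,6],[0,0,0],1.5],
    [[0,0,6],[0,0,0],1.5],
    [[0,0,0],[0,0,0],1.5],
    [[0,0,0],[0,0,0],1.5],
    [[0,0,0],[0,0,0],1.5],
    [[0,0,0],[0,0,0],1.5],
  ],
)

```text
t: 15.75
tcp_pos: [0.4601, 0.2588, 0.0551]
tool_rot: [-0.001, 0.295, 0.955, 0.0]
contact_force: [-0.4, 0.8, -0.9]
width: 0.0188
```

```bash
python3 -c "
from h import *
plan(.461,.259,.0555,-3.3)"
```

```text
t 15.75 yaw 55.68584744971406 q [-0.76  0.65  0.18  1.99 -0.22  0.53  0.56] F [-0.4  0.8 -0.9] w 0.0187985975574271
turn deg [-0.09 -0.15 58.99] shift cm [-0.06  0.07 -0.04]
```

Call:
play_rows(
  moves=[
    [[0,0,6],[0,0,0],1.5],
    [[0,0,6],[0,0,0],1.5],
    [[0,0,6],[0,0,0],1.5],
    [[0,0,6],[0,0,0],1.5],
    [[0,0,6],[0,0,0],1.5],
    [[0,0,6],[0,0,0],1.5],
    [[0,0,0],[0,0,0],1.5],
    [[0,0,0],[0,0,0],1.5],
    [[0,0,0],[0,0,0],1.5],
    [[0,0,0],[0,0,0],1.5],
  ],
)

```text
t: 16.75
tcp_pos: [0.4604, 0.2582, 0.0552]
tool_rot: [-0.002, 0.579, 0.815, 0.0]
contact_force: [-0.3, -0.3, -1.7]
width: 0.0193
```

```bash
python3 -c "
from h import *
plan(.461,.259,.0555,-3.3)"
```

```text
t 16.75 yaw 19.27138371125079 q [-0.87  0.67  0.35  1.99 -0.43  0.55  0.11] F [-0.3 -0.3 -1.7] w 0.019272607770081017
turn deg [-0.17 -0.18 22.57] shift cm [ 0.05  0.08 -0.03]
```

Call:
play_rows(
  moves=[
    [[0,0,6],[0,0.1,0],1.5],
    [[0,0,6],[0,0,0],1.5],
    [[0,0,6],[0,0,0],1.5],
    [[0,0,4.5],[0,0,0],1.5],
    [[0,0,0],[0,0,0],1.5],
    [[0,0,0],[0,0,0],1.5],
    [[0,0,0],[0,0,0.1],1.5],
    [[0,0,0],[0,0,0],1.5],
    [[0,0,0],[0,0,0],1.5],
    [[0,0,0],[0,0,0],1.5],
  ],
)

```text
t: 17.75
tcp_pos: [0.4617, 0.2581, 0.0544]
tool_rot: [-0.003, 0.727, 0.687, 0.0]
contact_force: [1.1, 0.2, -2.2]
width: 0.0196
```

```bash
python3 -c "
from h import *
import cv2
plan(.461,.259,.0545,-3.3)
w=cams.snapshot('wrist')[:,:,::-1];cv2.imwrite('pics/w8.png',w)
d=cams.snapshot('side')[:,:,::-1];
cv2.imwrite('pics/d8c.png',cv2.resize(d[90:190,230:390],(800,500)))
"
```

```text
t 17.75 yaw -3.1913286075574243 q [-0.94  0.7   0.45  2.   -0.55  0.57 -0.16] F [ 1.1  0.2 -2.2] w 0.019599151847126378
turn deg [-0.22 -0.22  0.11] shift cm [ 0.09 -0.08 -0.01]
```

View pics/w8.png

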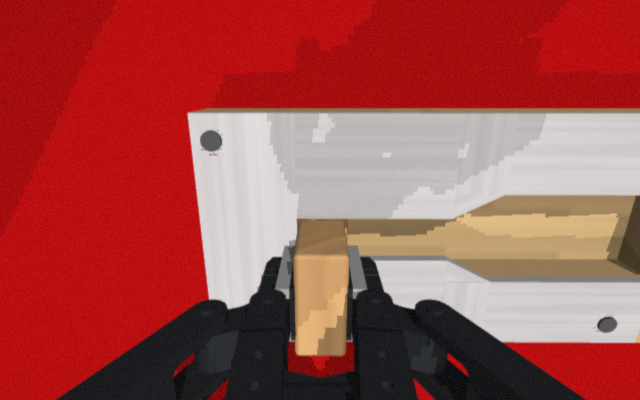

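View pics/d8c.png

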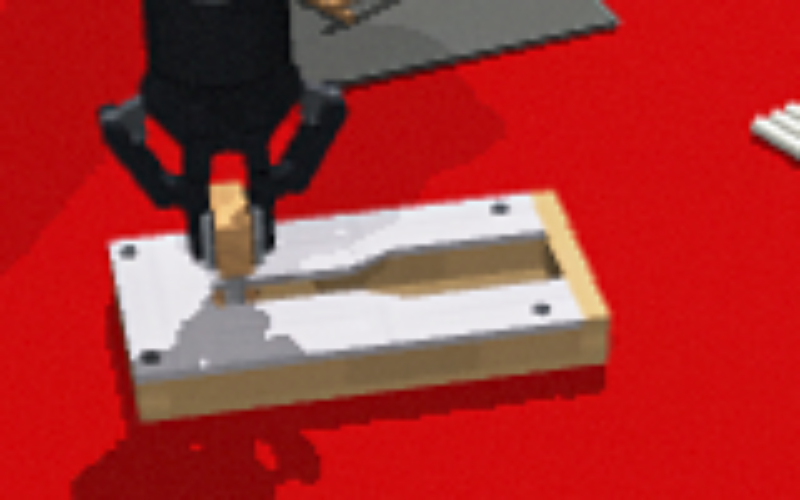

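The handle is now crosswise to the slot in both views, its tail having left the gap at (350–450, 235). I'll set it down, release and withdraw.

Call:
play_rows(
  moves=[
    [[0,0,0],[0,0,0.1],1.5],
    [[0,0,0],[0,0,0],1.5],
    [[0,0,0],[0,0,0],2.2],
    [[0,0,0],[0,0,0],3],
    [[0,0,0],[0,0,0],4.5],
    [[0,0,0],[0,0,0],5.5],
    [[0,0,0],[0,0,0],5.5],
    [[0,0,0],[0,0,0],5.5],
    [[0,0,0],[0,0,0],5.5],
    [[0,0,0],[0,0,0],5.5],
  ],
  grip_force=20,
)

```text
t: 18.85
tcp_pos: [0.462, 0.2586, 0.0543]
tool_rot: [-0.003, 0.726, 0.687, 0.001]
contact_force: [0.2, -0.6, -0.3]
width: 0.0555
```

Call:
play_rows(
  moves=[
    [[0,0,0],[0,0,-1],5.5],
    [[0,0,0],[0,0,-2],5.5],
    [[0,0,0],[0,0,-3],5.5],
    [[0,0,0],[0,0,-3],5.5],
    [[0,0,0],[0,0,-3],5.5],
    [[0,0,0],[0,0,-3],5.5],
    [[0,0,0],[0,0,0],5.5],
    [[0,0,0],[0,0,0],5.5],
    [[0,0,0],[0,0,0],5.5],
    [[0,0,0],[0,0,0],5.5],
  ],
)

```text
t: 19.85
tcp_pos: [0.4619, 0.2562, 0.2137]
tool_rot: [-0.003, 0.727, 0.686, 0.0]
contact_force: [0.7, -0.4, -0.5]
width: 0.0551
```

```bash
python3 -c "
from h import *
import cv2
plan(.461,.259,.0545,-3.3)
w=cams.snapshot('wrist')[:,:,::-1];cv2.imwrite('pics/w9.png',w)
d=cams.snapshot('side')[:,:,::-1];
cv2.imwrite('pics/d9.png',d)
cv2.imwrite('pics/d9c.png',cv2.resize(d[90:190,230:390],(800,500)))
"
```

```text
t 19.85 yaw -3.307777502623873 q [-1.09  0.46  0.65  1.9  -0.36  0.9  -0.32] F [ 0.7 -0.4 -0.5] w 0.05512183874571995
turn deg [-0.25 -0.28 -0.01] shift cm [ 0.2  -0.03 15.92]
```

View pics/w9.png

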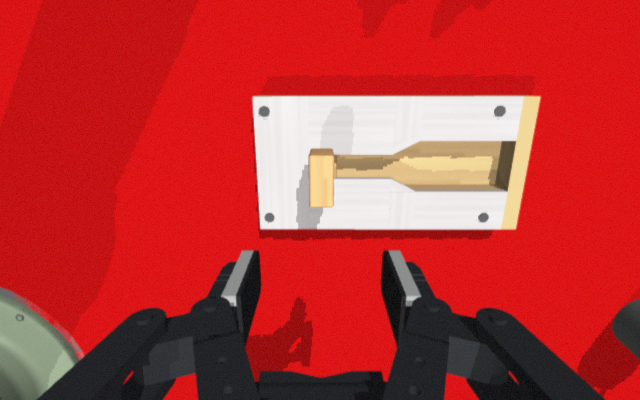

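View pics/d9c.png

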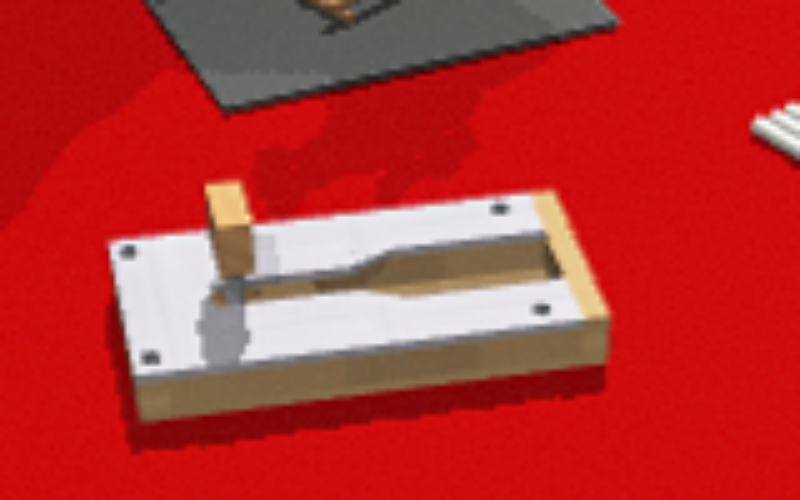

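Run:
```python
from h import *
from bench import workorder
T=wristT(readout.get_obs())
P=np.array([plane('wrist',u,v,.090,T) for u,v in [(310,155),(333,155),(333,207),(310,207)]])[:,:2]
e=np.roll(P,-1,0)-P
print(P.mean(0),np.linalg.norm(e,axis=1),np.degrees(np.arctan2(e[:,1],e[:,0])),'dist to end',np.linalg.norm(P.mean(0)-[.4566,.2593]))
print(workorder.sign_off())
```

```text
[0.46253306 0.25964756] [0.01795488 0.04317214 0.01884469 0.04318582] [ -3.18419843 -92.59863177 176.85716555  86.22062789] dist to end 0.005943228308555535
the job is handed in; nothing more can be done
None
```

The oblong-foot wooden post is in the jig at the closed end of the slot, turned crosswise and standing upright on its own. I signed the job off at about 20 s of the 48 s allowed; sign-off gives no verdict.

- **What I did:** I gripped the post by its handle, lowered the foot into the wide opening, slid it to within about 6 mm of the closed end and gave it a quarter turn. Then I set it down, released it and raised the gripper about 16 cm clear.
- **Last checks:** The final wrist picture puts the handle centre about 6 mm from the closed-end point (25 mm allowed). It is crosswise to within about 1° and measures about 43 x 18 mm, which matches the handle. The side picture shows it upright with the foot under the metal, and contact forces on the arm stayed at a few newtons in the readings.
- **Other posts:** I did not go near the round-foot post or the purple ones. The last picture I viewed that shows them still standing was taken just after I picked the post up.
- **Not measured:** I did not measure the post's final height or tilt; both come from the pictures and from the tool height when I let go. No check failed or disagreed beyond the calibration's few millimetres.

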